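# Load the burn-in test bed with the power cards

## Task

Load the test bed for burn-in: move the three power cards, the ones with a finned heat sink, from the black board stand into the white-guided receptacles on the grey plate, each into the receptacle of its own length. Lower each card by its handle until it sits fully home on the slot floor, do not let it drop in, and leave the two plain cards standing in their slots.

Things in the scene. Friction and masses are not known exactly. Their poses are not given: they have to be found in the camera images.
- power_card_short: Power card on edge in the stand, 64 mm long, 4 thick, board 72 high, 81 g; finned bright heat sink on its +y face (32 long, 15 out, 38-68 mm up). Grey U-shaped pull handle on the middle of the top edge; its bar is 40 mm along the card, 12 thick, 88 to 102 mm up, open below to the board. Origin: middle of lower edge; x along the card, z up.
- power_card_medium: Power card on edge in the stand, 88 mm long, 4 thick, board 72 high, 100 g; finned bright heat sink on its +y face (56 long, 15 out, 38-68 mm up). Grey U-shaped pull handle on the middle of the top edge; its bar is 40 mm along the card, 12 thick, 88 to 102 mm up, open below to the board. Origin: middle of lower edge; x along the card, z up.
- power_card_long: Power card on edge in the stand, 112 mm long, 4 thick, board 72 high, 120 g; finned bright heat sink on its +y face (80 long, 15 out, 38-68 mm up). Grey U-shaped pull handle on the middle of the top edge; its bar is 40 mm along the card, 12 thick, 88 to 102 mm up, open below to the board. Origin: middle of lower edge; x along the card, z up.
- plain_card_medium: Plain card on edge in the stand, 88 mm long, 4 thick, board 72 high, 100 g; no heat sink, faces flat. Grey U-shaped pull handle on the middle of the top edge; its bar is 40 mm along the card, 12 thick, 88 to 102 mm up, open below to the board. Origin: middle of lower edge; x along the card, z up.
- plain_card_long: Plain card on edge in the stand, 112 mm long, 4 thick, board 72 high, 120 g; no heat sink, faces flat. Grey U-shaped pull handle on the middle of the top edge; its bar is 40 mm along the card, 12 thick, 88 to 102 mm up, open below to the board. Origin: middle of lower edge; x along the card, z up.
- receptacle_short: Empty receptacle for a 64 mm card, fixed: black socket strip, white card guide at each end. The card comes down from above, either way round; slot floor 4 mm above the origin, slot 6.4 mm wide, 5 mm play lengthwise. Guides end 46 mm up in flared mouths about 15 mm wide, tops 58 mm up. Origin: middle of the underside; x along the slot, z up.
- receptacle_medium: Empty receptacle for a 88 mm card, fixed: black socket strip, white card guide at each end. The card comes down from above, either way round; slot floor 4 mm above the origin, slot 6.4 mm wide, 5 mm play lengthwise. Guides end 46 mm up in flared mouths about 15 mm wide, tops 58 mm up. Origin: middle of the underside; x along the slot, z up.
- receptacle_long: Empty receptacle for a 112 mm card, fixed: black socket strip, white card guide at each end. The card comes down from above, either way round; slot floor 4 mm above the origin, slot 6.4 mm wide, 5 mm play lengthwise. Guides end 46 mm up in flared mouths about 15 mm wide, tops 58 mm up. Origin: middle of the underside; x along the slot, z up.
- rack: Black board stand, 86 x 236 mm, fixed, holding the five cards: two combs 35 mm high overall, slots 5.6 mm wide along x, 48 mm apart (y = -96, -48, 0, 48, 96 mm), in any order. Cards stand 6 mm above its origin. Origin: middle of the underside.
- carrier: Test bed: grey plate 166 x 176 mm, fixed, top 10 mm above the bench; on it the three receptacles in any order at y = -56, 0, 56 mm, slots along x. Midway between them, at y = -28 and 28 mm, stand fixed green driver cards without handles, 110 mm long, tops 58 mm above the bench. Origin: middle of the underside.
Things that resemble listed ones, but are neither listed nor needed, are in the scene too. Leave any orange or purple look-alike of the power_card_medium alone.

How it is judged:
By the outcome, as a careful person would: the job done as asked, in the order asked, and still so for the second after the job is handed in, with the robot touching nothing.
It also fails if it takes over 96 s, if anything falls off the work surface, if the arm or the gripper's body presses on something with over 40 N, if the wrist force passes 120 N, or if a joint passes its speed limit or range.

## Robot

A 6-joint arm with a two-finger parallel gripper is mounted at the origin on a cart in front of the work surface, level with it; the furniture and walls round the work are solid. World frame = base frame: x ahead of the robot, y to its left, z up, the work surface at z = 0. Lengths are in mm, angles in rad, forces in N, time in s.
With the tool pointing down it reaches from about 300 to 750 mm from the base axis. Payload 8.5 kg.
Tool frame: the origin (TCP) lies midway between the tips of the shut fingers; the grasp point (between the pads) lies 19 mm behind it (env.grip_depth is the distance from the TCP to the grasp point, in mm); z points along the fingers, y is the line along which they close (so a half turn about z gives the same grasp; the last joint's range is limited). The gripper opens to 88 mm and grips with 3 to 60 N. Pads are 18 mm wide; open, the fingers measure 123 mm over their backs; the gripper's body (75 mm by 187 mm) begins 45 mm behind the grasp point.
Start: joints at [-1.518, 0.381, 1.297, -0, 1.464, -0.215], TCP at [145.531, -530.378, 238.748] pointing down, gripper open.
Joint ranges: [-3.11, 3.11], [-0.89, 2.33], [0.22, 2.48], [-1.42, 4.56], [0.17, 2.85], [-2.88, 2.88]. Speed limits (rad/s): [2.39, 2.39, 3.14, 3.14, 3.14, 3.14].

## Interface

Orientations are given as a rotation vector (axis times angle).
In Python, from station import env gives the robot as it stands.
- The arm moves only by the tool arm_command, never from a script. Its argument "targets" is text: rows parted by semicolons, each of 7 numbers parted by spaces: the shift along the tool's x, y, z in mm, then the turn, a rotation vector about the tool's x, y, z in degrees, then the finger opening in mm, from 0 to 88.1. A call has 1 to 8 rows; each row shifts and turns the commanded pose from where the row before left it, along the tool's axes as they then stand; what a row does not reach is not made up. A row lasts 1/10 s, in which the tool goes at most 50 mm and 8.59 degrees, less where a joint would pass 70% of its speed; a pose out of reach is approached as far as the arm can. A call with a gripper value outside its range is refused whole. The fingers move at their own pace and stop on an object; "force" is the grip in N (left out, the last holds). Time passes only in rows, so rows that do not move let the fingers close. It gives the time, the measured TCP pose, the force, the opening and the grip force at its end, in the units of the state.
- env.sense(): the state, without advancing time (a new reading comes with each control period).
- env.grab_frame(name): name is "scene" or "top" or "wrist"; returns a dict with "color" (384x512x3 uint8, red, green, blue), "range_z" (384x512 float32, mm along the optical axis (not along the pixel's ray), 0 where there is no reading), "K" (3x3 intrinsics, pixels), "rvec" (rotation vector, rad) and "tvec" (3), from world to camera coordinates, as OpenCV has them. Camera axes: x right, y down, z forward; pixel columns grow to the right and rows downward; lengths in mm; the calibration is good to about 2 mm. A picture is of the moment at which its call begins.
- env.sign_off(): hands the job in; it is judged then, once.
Trained networks look in a picture, given as the dict that the camera call returned (one of the last four; its "shot" number tells which), for a name from the list of things; names that differ only in an ending like _2 or _b are one class to them, and where a whole thing is asked for, a point or a joint stands for the part that bears it (a point fixed in the world has none). Each returns a list of dicts, best first, with "score" (0 to 1); they miss things now and then, are a little off and sometimes report something else, mostly with a low value. They report only what shows in the picture. A call takes as long as a camera call. They do not tell look-alikes from the thing itself.
- env.look_for(label, picture): "centre" ([row, column] as shares, 0 to 1, of the picture: columns of its width, rows of its height, amid what is visible of it).
- env.regions_of(label, picture): "pixels" (384x512 bool, what is visible of it) and "centre" ([row, column] as shares, 0 to 1, of the picture: columns of its width, rows of its height, amid what is visible of it).
- env.pinpoint(label, picture): "centre" ([row, column] as shares, 0 to 1, of the picture: columns of its width, rows of its height: a listed point, or the origin of a listed thing).
The state is a dict: "t": time; "joints": joint angles; "qd": joint speeds; "joint_torque": joint torques, N m; "eef_pos": TCP position; "eef_rot": TCP orientation; "contact_force": force on the tool from outside, world axes, zero at the start; "moment": the same for the moment, N m; "finger_gap": finger opening in mm; "finger_force": force on a finger pad.
Only numpy, scipy, OpenCV 4.12 (cv2) and the standard library are available. Lean on these libraries where they do the work, as an engineer would, in place of code of your own. Each camera call takes 0.05 s, during which the arm holds its last target. There are 200 camera calls.

## Working session

There is one attempt and no reset: what is moved stays moved. The work goes in short steps, Python scripts to look and compute and a tool call to move; the robot and the scene stay as the last step left them, time stands still between calls to the robot, and variables do not carry over. Pictures are saved under pics/ and viewed, at most 14 in all, crops included, and the job is handed in when it is done.

Besides the shell and the picture viewer there is one more tool, called after "Emit:" in YAML: its name, and indented under it one key for each argument. arm_command: Moves the arm, as the interface text tells. Its arguments: {"type":"object","properties":{"targets":{"type":"string"},"force":{"type":"number"}},"required":["targets"]}

```bash
ls; mkdir -p pics
cat > h.py <<'E'
import numpy as np, cv2
from scipy.spatial.transform import Rotation as R
from station import env
def save(p,n): cv2.imwrite('pics/'+n+'.png',cv2.cvtColor(p['color'],cv2.COLOR_RGB2BGR))
def world(p):
    h,w=p['range_z'].shape; K=p['K']; v,u=np.mgrid[:h,:w]; z=p['range_z']
    c=np.stack([(u-K[0,2])/K[0,0]*z,(v-K[1,2])/K[1,1]*z,z],-1)
    M=R.from_rotvec(np.ravel(p['rvec'])).as_matrix()
    W=(c-np.ravel(p['tvec']))@M; W[z==0]=np.nan
    return W
E
python3 - <<'E'
from h import *
s=env.sense(); print({k:np.round(v,3) for k,v in s.items()})
a=env.grab_frame('top'); b=env.grab_frame('scene')
cv2.imwrite('pics/top.png',cv2.cvtColor(a['color'],cv2.COLOR_RGB2BGR)); save(b,'scene')
np.savez('top.npz',W=world(a),c=a['color'])
L=['power_card_short','power_card_medium','power_card_long','plain_card_medium','plain_card_long','receptacle_short','receptacle_medium','receptacle_long','rack','carrier']
W=world(a)
for l in L:
    for r in env.regions_of(l,a)[:3]:
        m=r['pixels']; P=W[m]; P=P[~np.isnan(P[:,0])]
        c=np.array(r['centre'])*[384,512]
        print(l,round(r['score'],2),c.round(),m.sum(),np.round(np.percentile(P,[3,50,97],axis=0)).tolist() if len(P) else '')
E
```

```text
pics
{'t': np.float64(0.0), 'joints': array([-1.518,  0.381,  1.298, -0.   ,  1.464, -0.215]), 'qd': array([-0.001, -0.   , -0.001,  0.001, -0.001,  0.002]), 'joint_torque': array([ 0.0000e+00, -4.3792e+01, -2.2456e+01,  7.1000e-02,  3.5000e-02,
       -0.0000e+00]), 'eef_pos': array([ 145.533, -530.106,  238.163]), 'eef_rot': array([-3.112, -0.419, -0.   ]), 'contact_force': array([ 0.566,  0.192, -0.693]), 'moment': array([ 0.025,  0.002, -0.069]), 'finger_force': np.float64(0.0), 'finger_gap': np.float64(88.164)}
power_card_short 0.65 [171. 227.] 67 [[554.0, 165.0, 42.0], [573.0, 173.0, 86.0], [590.0, 185.0, 112.0]]
power_card_medium 0.57 [193. 120.] 135 [[471.0, 535.0, 9.0], [493.0, 559.0, 67.0], [527.0, 587.0, 108.0]]
power_card_medium 0.45 [231. 346.] 205 [[347.0, -310.0, -3.0], [371.0, -277.0, 61.0], [400.0, -253.0, 107.0]]
power_card_long 0.57 [168. 253.] 111 [[548.0, 72.0, 51.0], [583.0, 82.0, 77.0], [624.0, 92.0, 111.0]]
plain_card_medium 0.38 [170. 216.] 41 [[551.0, 211.0, 78.0], [574.0, 216.0, 107.0], [604.0, 223.0, 114.0]]
plain_card_long 0.41 [176. 205.] 85 [[510.0, 256.0, 12.0], [557.0, 263.0, 82.0], [607.0, 270.0, 111.0]]
receptacle_short 0.56 [188. 318.] 151 [[499.0, -187.0, 9.0], [540.0, -174.0, 24.0], [576.0, -162.0, 72.0]]
receptacle_short 0.21 [177. 234.] 840 [[532.0, 56.0, 1.0], [568.0, 163.0, 10.0], [618.0, 273.0, 57.0]]
receptacle_medium 0.66 [184. 346.] 187 [[502.0, -298.0, 10.0], [551.0, -284.0, 24.0], [602.0, -272.0, 68.0]]
receptacle_medium 0.61 [190. 317.] 82 [[499.0, -185.0, 12.0], [530.0, -174.0, 26.0], [572.0, -164.0, 70.0]]
receptacle_long 0.59 [187. 334.] 233 [[484.0, -249.0, 8.0], [544.0, -229.0, 22.0], [607.0, -215.0, 69.0]]
rack 0.85 [174. 226.] 649 [[537.0, 61.0, 1.0], [572.0, 190.0, 10.0], [614.0, 272.0, 40.0]]
carrier 0.93 [187. 329.] 1389 [[464.0, -314.0, 4.0], [536.0, -217.0, 13.0], [624.0, -145.0, 61.0]]
```

View pics/top.png

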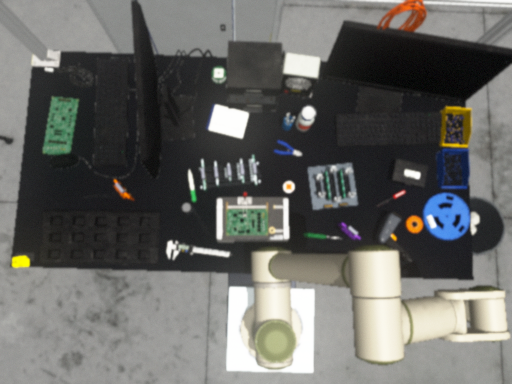

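View pics/scene.png

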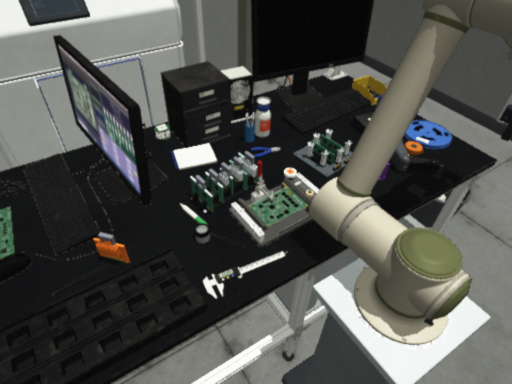

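The top view shows the stand at about px (172,230) with cards at cols 200–255, and the carrier at (187,332). There is an orange look-alike at (188,122) and a purple one at (231,348). I'll move over the carrier for a close look.

Emit:
arm_command:
  targets: "46 -18 -11 0 0 0 88;46 -18 -11 0 0 0 88;46 -18 -11 0 0 0 88;46 -18 -11 0 0 0 88;46 -18 -11 0 0 0 88;46 -18 -11 0 0 0 88;46 -18 -11 0 0 0 88;46 -18 -11 0 0 0 88"

```text
t: 1.4
eef_pos: [459.9, -295.4, 326.3]
eef_rot: [3.113, 0.419, 0.0]
contact_force: [-0.4, -0.6, -1.0]
finger_gap: 88.1
finger_force: 0.0
```

Emit:
arm_command:
  targets: "20 -18 -11 0 0 0 60;0 0 -11 0 0 0 40;0 0 0 0 0 0 30;0 0 0 0 0 0 30"

```text
t: 1.8
eef_pos: [472.4, -275.1, 347.4]
eef_rot: [3.114, 0.417, -0.001]
contact_force: [0.6, -0.6, -0.3]
finger_gap: 57.9
finger_force: 0.0
```

```bash
cat >> h.py <<'E'
def look(n,L):
    p=env.grab_frame('wrist'); save(p,n); W=world(p); np.savez(n,W=W,c=p['color'])
    s=env.sense(); print('tcp',s['eef_pos'].round(1),'psi',np.degrees(psi(s)).round(2),'gap',s['finger_gap'].round(1))
    for l in L:
        for r in env.regions_of(l,p)[:3]:
            m=r['pixels']; P=W[m]; P=P[~np.isnan(P[:,0])]
            c=np.array(r['centre'])*[384,512]
            print(l,round(r['score'],2),c.round(),m.sum(),np.round(np.percentile(P,[3,50,97],axis=0)).tolist() if len(P) else '')
    return p,W
def psi(s):
    x=R.from_rotvec(s['eef_rot']).as_matrix()[:,0]; return np.arctan2(x[1],x[0])
E
python3 - <<'E'
from h import *
look('w1',['receptacle_short','receptacle_medium','receptacle_long','carrier'])
E
```

```text
Traceback (most recent call last):
  File "h.py", line 13, in look
    s=env.sense(); print('tcp',s['eef_pos'].round(1),'psi',np.degrees(psi(s)).round(2),'gap',s['finger_gap'].round(1))
                                                                                             ^^^^^^^^^^^^^^^^^^^^^
AttributeError: 'float' object has no attribute 'round'
```

View pics/w1.png

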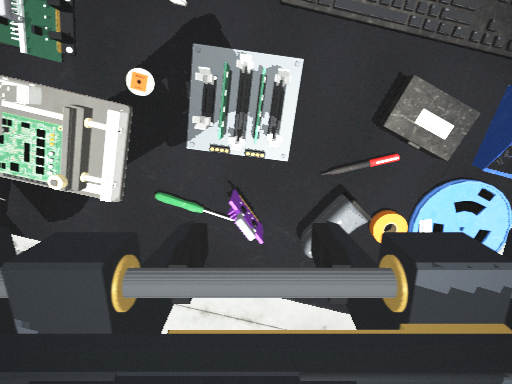

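The wrist view shows the carrier at rows 45–160, cols 188–303. From left to right the receptacles are short (col 208), long (col 243) and medium (col 277), with green drivers between them.

```bash
sed -i "s/,s\['finger_gap'\].round(1)/,round(float(s['finger_gap']),1)/" h.py
python3 - <<'E'
from h import *
p,W=look('w2',['receptacle_short','receptacle_medium','receptacle_long','carrier'])
c=p['color'].astype(int); 
# plate rectangle from 10mm-high points
m=env.regions_of('carrier',p)[0]['pixels']
P=W[m&(abs(W[...,2]-10)<5)][:,:2].astype(np.float32); print('plate',np.median(W[m&(abs(W[...,2]-10)<5)][:,2]),cv2.minAreaRect(P))
# guides: high and white
g=m&(W[...,2]>45)&(c.min(-1)>130)
n,lab,st,ce=cv2.connectedComponentsWithStats(g.astype(np.uint8))
for i in range(1,n):
    if st[i,4]>15:
        Q=W[lab==i]; print(ce[i].round(),st[i,4],np.round(np.median(Q,0),1),np.round(Q.min(0)),np.round(Q.max(0)))
E
```

```text
tcp [ 472.3 -275.2  347. ] psi 15.24 gap 49.7
receptacle_short 0.64 [ 96. 204.] 900 [[499.0, -185.0, 11.0], [543.0, -173.0, 24.0], [578.0, -160.0, 68.0]]
receptacle_medium 0.59 [109. 278.] 998 [[502.0, -295.0, 12.0], [556.0, -282.0, 23.0], [603.0, -269.0, 68.0]]
receptacle_long 0.93 [104. 242.] 1284 [[483.0, -242.0, 11.0], [551.0, -227.0, 23.0], [608.0, -212.0, 68.0]]
receptacle_long 0.39 [23. 36.] 2606 [[535.0, 69.0, 11.0], [571.0, 74.0, 55.0], [603.0, 90.0, 106.0]]
receptacle_long 0.38 [110. 278.] 967 [[503.0, -296.0, 13.0], [557.0, -282.0, 24.0], [603.0, -270.0, 68.0]]
carrier 0.89 [102. 239.] 8364 [[464.0, -313.0, 8.0], [549.0, -224.0, 10.0], [626.0, -142.0, 58.0]]
plate 9.8584361070872 ((544.7603759765625, -227.6211700439453), (166.35928344726562, 176.17645263671875), 7.895740032196045)
[264.  70.] 18 [ 598.1 -248.5   57.6] [ 595. -251.   56.] [ 603. -247.   59.]
[220. 129.] 38 [ 501.1 -206.    57.3] [ 487. -208.   45.] [ 513. -204.   59.]
[257. 133.] 46 [ 510.  -261.1   57.8] [ 495. -264.   46.] [ 522. -258.   60.]
[236. 149.] 17 [ 479.4 -237.    67. ] [ 478. -244.   63.] [ 484. -229.   69.]
```

Emit:
arm_command:
  targets: "16 -46 0 0 0 0 30;16 -46 0 0 0 0 30;16 -46 0 0 0 0 30;16 -46 0 0 0 0 30;16 -46 0 0 0 0 30;16 -46 0 0 0 0 30;16 -46 0 0 0 0 30;16 -46 0 0 0 0 30"

```text
t: 2.95
eef_pos: [498.8, 116.3, 347.8]
eef_rot: [3.113, 0.419, 0.0]
contact_force: [1.1, -0.6, 0.7]
finger_gap: 30.0
finger_force: 0.0
```

Emit:
arm_command:
  targets: "0 0 0 0 0 0 30;0 0 0 0 0 0 30"

```text
t: 3.15
eef_pos: [499.0, 115.1, 347.5]
eef_rot: [3.113, 0.422, -0.0]
contact_force: [-1.3, -0.5, 0.4]
finger_gap: 30.1
finger_force: 0.0
```

Run:
```python
from h import *
p,W=look('w3',['power_card_short','power_card_medium','power_card_long','plain_card_medium','plain_card_long','rack'])
cv2.imwrite('pics/w3c.png',cv2.resize(cv2.cvtColor(p['color'],cv2.COLOR_RGB2BGR)[:260,100:440],None,fx=2.3,fy=2.3,interpolation=cv2.INTER_CUBIC))
g=(W[...,2]>96)&(W[...,2]<125)&(W[...,0]>480)&(W[...,0]<680)&(W[...,1]>30)&(W[...,1]<310)
n,lab,st,ce=cv2.connectedComponentsWithStats(g.astype(np.uint8))
for i in range(1,n):
    if st[i,4]>30:
        Q=W[lab==i]; r=cv2.minAreaRect(Q[:,:2].astype(np.float32)); print(ce[i].round(),st[i,4],np.round(Q[:,2].max(),1),np.round(np.median(Q[:,2]),1),np.round(r[0],1),np.round(r[1],1),round(r[2],1))
```

```text
tcp [499.1 114.1 347.6] psi 15.35 gap 30.1
power_card_short 0.66 [ 96. 233.] 473 [[548.0, 166.0, 23.0], [577.0, 171.0, 106.0], [604.0, 185.0, 109.0]]
power_card_medium 0.68 [304. 467.] 258 [[341.0, -314.0, 58.0], [359.0, -287.0, 94.0], [378.0, -270.0, 103.0]]
power_card_medium 0.63 [100. 265.] 623 [[544.0, 117.0, 5.0], [587.0, 128.0, 79.0], [621.0, 140.0, 109.0]]
power_card_long 0.62 [ 99. 300.] 934 [[540.0, 73.0, 6.0], [595.0, 84.0, 76.0], [639.0, 97.0, 109.0]]
power_card_long 0.33 [177. 428.] 1160 [[498.0, -187.0, 10.0], [538.0, -170.0, 24.0], [576.0, -159.0, 68.0]]
plain_card_medium 0.59 [ 94. 200.] 928 [[529.0, 213.0, 14.0], [570.0, 219.0, 77.0], [609.0, 226.0, 109.0]]
plain_card_long 0.94 [ 88. 167.] 1583 [[512.0, 259.0, 14.0], [564.0, 266.0, 67.0], [613.0, 274.0, 108.0]]
rack 0.59 [103. 246.] 4417 [[531.0, 63.0, 4.0], [574.0, 161.0, 6.0], [621.0, 262.0, 61.0]]
[160.  87.] 356 110.5 107.3 [562.4 267.2] [39.7 12.4] 6.4
[196.  92.] 325 109.6 107.2 [568.7 220.2] [39.3 12.4] 7.8
[232.  98.] 300 110.3 107.4 [575.1 172.7] [39.4 12.1] 8.0
[268. 103.] 281 110.1 107.3 [581.4 125.6] [39.6 11.9] 7.4
[302. 108.] 296 110.2 107.4 [587.1  80.3] [39.3 12.1] 7.5
```

View pics/w3c.png

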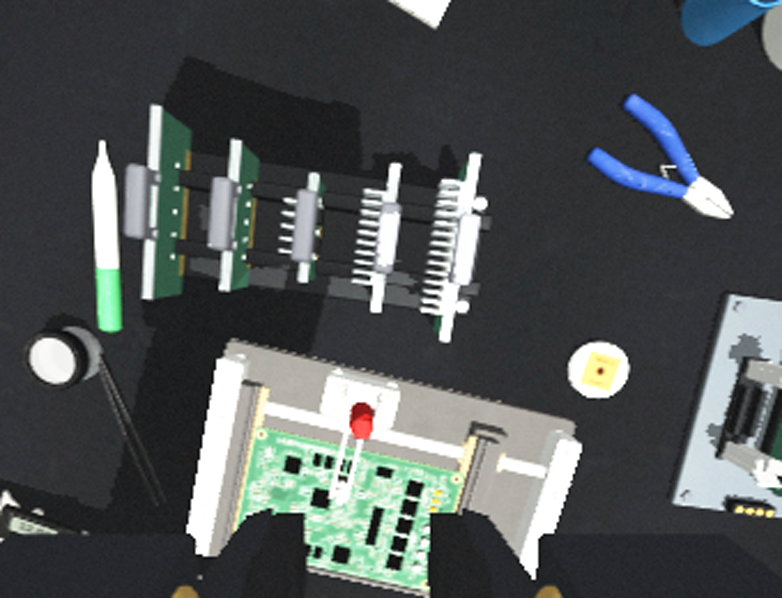

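Candidates, by px in the 512×384 frame, left to right:
- (87,160) long, no fins
- (92,196) medium, no fins
- (98,232) short with fins
- (103,268) medium with fins
- (108,302) long with fins

The last three fit "power" because their fins show in the crop. The orange and purple look-alikes are elsewhere. I'll take the long one first.

Emit:
arm_command:
  targets: "0 0 0 0 0 7.8 30;20 11 40 0 0 0 30;21 11 40 0 0 0 30;21 11 40 0 0 0 30;21 12 25 0 0 0 30;0 0 0 0 0 0 30;0 0 0 0 0 0 30"
  force: 30

```text
t: 4.2
eef_pos: [587.3, 80.3, 202.9]
eef_rot: [-3.135, -0.205, 0.001]
contact_force: [0.9, -0.3, 1.3]
finger_gap: 30.0
finger_force: 0.0
```

Run:
```python
from h import *
p,W=look('w4',[])
g=(W[...,2]>96)&(W[...,2]<125)&(W[...,0]>480)&(W[...,0]<680)&(W[...,1]>30)&(W[...,1]<310)
n,lab,st,ce=cv2.connectedComponentsWithStats(g.astype(np.uint8))
for i in range(1,n):
    if st[i,4]>30:
        Q=W[lab==i]; r=cv2.minAreaRect(Q[:,:2].astype(np.float32)); print(ce[i].round(),st[i,4],np.round(np.median(Q[:,2]),1),np.round(r[0],1),np.round(r[1],1),round(r[2],1))
```

```text
tcp [587.2  80.7 203.9] psi 7.53 gap 29.9
[157. 191.] 700 107.2 [575.8 172.6] [39.2 12.1] 6.9
[209. 191.] 629 107.4 [581.9 125.7] [39.2 12.4] 7.5
[259. 191.] 564 107.5 [587.8  80.5] [39.1 11. ] 7.5
[ 52. 191.] 881 106.8 [563.1 267.1] [39.4 12.9] 8.0
[104. 191.] 785 107.0 [569.3 219.6] [39.6 12.6] 8.2
```

View pics/w4.png

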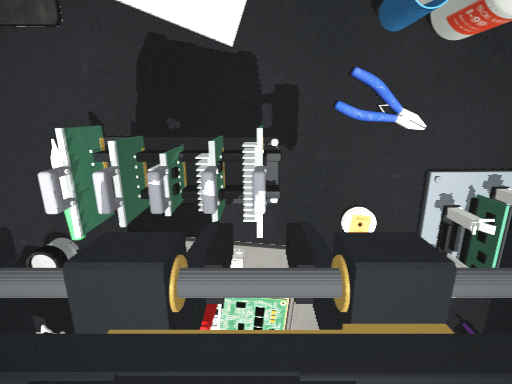

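The wrist view has the long finned card's handle at (191,259), centred between the fingers (cols 215–300). It agrees with the earlier estimate to 0.6 mm, so I'll descend and grip.

Emit:
arm_command:
  targets: "0 0 35 0 0 0 30;0 0 35 0 0 0 30;0 0 30 0 0 0 30;0 0 16 0 0 0 30;0 0 6 0 0 0 30;0 0 0 0 0 0 10;0 0 0 0 0 0 8;0 0 0 0 0 0 8"
  force: 30

```text
t: 5.05
eef_pos: [588.0, 80.8, 82.4]
eef_rot: [3.134, 0.207, 0.005]
contact_force: [-0.6, -0.2, 3.9]
finger_gap: 11.5
finger_force: 30.0
```

Emit:
arm_command:
  targets: "0 0 0 0 0 0 8;0 0 -5 0 0 0 8;0 0 -10 0 0 0 8"

```text
t: 5.35
eef_pos: [586.9, 80.7, 95.8]
eef_rot: [-3.135, -0.207, 0.002]
contact_force: [0.1, -0.4, -0.6]
finger_gap: 11.2
finger_force: 29.9
```

Emit:
arm_command:
  targets: "0 0 -40 0 0 0 8;0 0 -45 0 0 0 8;0 0 -45 0 0 0 8;-20 42 -5 0 0 0 8;-20 42 0 0 0 0 8;-20 42 0 0 0 0 8;-20 42 0 0 0 0 8;-20 42 0 0 0 0 8"

```text
t: 6.15
eef_pos: [514.8, -142.0, 231.6]
eef_rot: [3.134, 0.207, 0.001]
contact_force: [0.4, -0.3, -2.1]
finger_gap: 11.7
finger_force: 29.9
```

Emit:
arm_command:
  targets: "-20 42 0 0 0 0 8;-20 44 0 0 0 0 8;0 0 0 0 0 0 8;0 0 0 0 0 0 8"

```text
t: 6.55
eef_pos: [487.0, -231.7, 231.2]
eef_rot: [-3.135, -0.203, -0.001]
contact_force: [-1.0, 0.5, -0.7]
finger_gap: 11.2
finger_force: 29.9
```

```bash
cat > plate.py <<'E'
from h import *
import sys
p,W=look(sys.argv[1],['receptacle_short','receptacle_medium','receptacle_long'])
m=env.regions_of('carrier',p)[0]['pixels']
P=W[m&(abs(W[...,2]-10)<5)]; print('plate',np.median(P[:,2]),cv2.minAreaRect(P[:,:2].astype(np.float32)))
E
python3 plate.py w5
```

```text
tcp [ 487.3 -230.7  231.1] psi 7.53 gap 11.7
receptacle_short 0.85 [121. 216.] 1568 [[496.0, -185.0, 10.0], [540.0, -172.0, 24.0], [578.0, -159.0, 68.0]]
receptacle_medium 0.84 [119. 312.] 1825 [[501.0, -296.0, 13.0], [557.0, -282.0, 24.0], [603.0, -269.0, 68.0]]
receptacle_long 0.62 [100. 262.] 1501 [[495.0, -242.0, 13.0], [572.0, -224.0, 23.0], [608.0, -212.0, 68.0]]
plate 9.86007966661699 ((544.86328125, -227.6530303955078), (166.14869689941406, 176.2622528076172), 7.898811340332031)
```

View pics/w5.png

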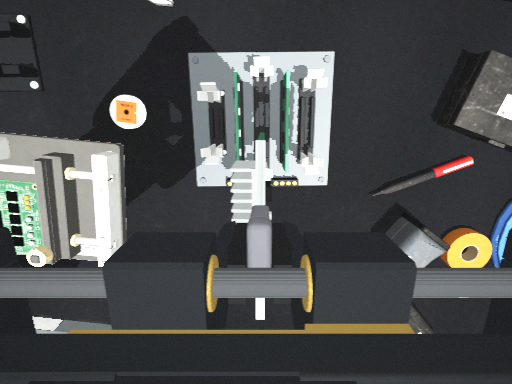

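The card is held upright with its board at col 260. The empty long receptacle is at col 262 (rows 55–175), between the drivers. Next I'll check how the card sits in the grip.

```bash
cat > held.py <<'E'
from h import *
import sys
# where bar and board top sit, in tool axes about the TCP (x,y; z up)
W=np.load(sys.argv[1]+'.npz')['W']; s=env.sense(); a=psi(s); d=W-s['eef_pos']
X=d[...,0]*np.cos(a)+d[...,1]*np.sin(a); Y=d[...,0]*np.sin(a)-d[...,1]*np.cos(a); Z=d[...,2]
v,u=np.mgrid[:384,:512]; ok=(abs(Y)<12)&(u>235)&(u<285)&(v<330)
for n,lo,hi in(('bar',20,32),('board',-9,3)):
    m=ok&(Z>lo)&(Z<hi)&((abs(Y)<5)|(n=='bar')); Q=np.c_[X[m],Y[m],Z[m]]
    if len(Q): print(n,len(Q),np.round(np.percentile(Q,[2,50,98],axis=0),1).tolist(), 'yaw/pitch', np.degrees(np.polyfit(Q[:,0],Q[:,1],1)[0]).round(2),np.degrees(np.polyfit(Q[:,0],Q[:,2],1)[0]).round(2))
E
python3 held.py w5
```

```text
bar 1453 [[-3.3, -8.0, 20.7], [8.8, 1.7, 25.2], [18.3, 10.7, 30.2]] yaw/pitch -1.11 -1.25
board 991 [[-55.5, -4.4, -8.8], [29.7, 1.8, -4.5], [53.3, 4.6, 0.2]] yaw/pitch -0.31 -0.55
```

Emit:
arm_command:
  targets: "29 2 0 0 0 -0.4 8;29 1.5 0 0 0 0 8;0 0 30 0 0 0 8;0 0 30 0 0 0 8;0 0 22 0 0 0 8;0 0 0 0 0 0 8;0 0 0 0 0 0 8"

```text
t: 7.5
eef_pos: [545.8, -226.3, 149.5]
eef_rot: [3.134, 0.219, 0.001]
contact_force: [-0.7, -0.2, -0.2]
finger_gap: 11.1
finger_force: 29.9
```

```bash
python3 - <<'E'
from h import *
p,W=look('w6',[])
cv2.imwrite('pics/w6c.png',cv2.resize(cv2.cvtColor(p['color'],cv2.COLOR_RGB2BGR)[60:320,120:400],None,fx=2.3,fy=2.3))
E
python3 held.py w6
```

```text
tcp [ 546.  -226.6  150.1] psi 7.98 gap 11.2
bar 1465 [[-2.5, -10.0, 20.4], [9.7, -0.3, 24.3], [19.0, 10.3, 30.4]] yaw/pitch -0.38 -0.45
board 947 [[-55.0, -4.2, -8.8], [30.8, 0.3, -5.3], [54.5, 3.1, 0.9]] yaw/pitch -0.16 -0.26
```

View pics/w6c.png

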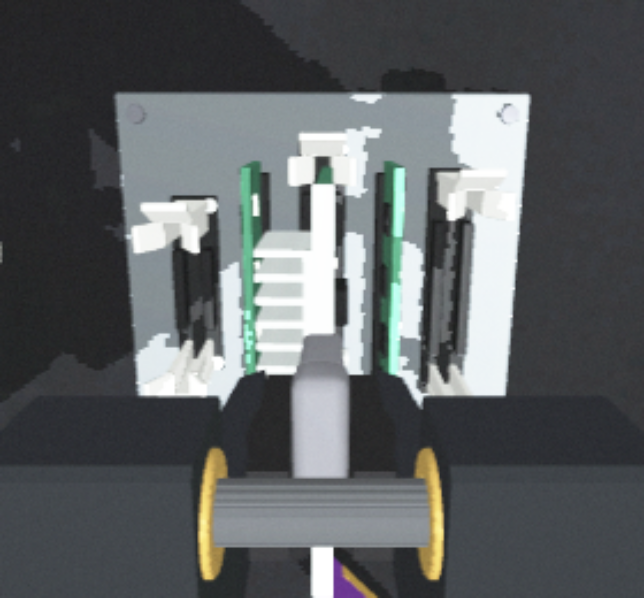

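The card's board is aligned with the far guide's mouth (crop about (322,165)). I'll correct by about 1 mm and lower it gently.

Emit:
arm_command:
  targets: "-0.7 0.9 3 0 0 0 8;0 0 5 0 0 0 8;0 0 5 0 0 0 8;0 0 5 0 0 0 8;0 0 5 0 0 0 8;0 0 4 0 0 0 8;0 0 0 0 0 0 8"

```text
t: 8.25
eef_pos: [544.4, -227.4, 120.9]
eef_rot: [-3.133, -0.218, 0.002]
contact_force: [-1.2, 1.3, -1.0]
finger_gap: 11.7
finger_force: 29.9
```

Emit:
arm_command:
  targets: "0 0 5 0 0 0 8;0 0 5 0 0 0 8;0 0 5 0 0 0 8;0 0 5 0 0 0 8;0 0 5 0 0 0 8;0 0 3 0 0 0 8;0 0 0 0 0 0 8;0 0 0 0 0 0 8"

```text
t: 9.05
eef_pos: [544.6, -227.7, 93.5]
eef_rot: [-3.134, -0.218, 0.001]
contact_force: [-0.7, 1.5, -1.7]
finger_gap: 11.4
finger_force: 29.9
```

Emit:
arm_command:
  targets: "0 0 1 0 0 0 8;0 0 1 0 0 0 8;0 0 0.7 0 0 0 8;0 0 0 0 0 0 8"

```text
t: 9.45
eef_pos: [544.7, -227.7, 91.0]
eef_rot: [-3.134, -0.218, -0.0]
contact_force: [-1.0, 1.1, -1.7]
finger_gap: 11.4
finger_force: 29.9
```

Emit:
arm_command:
  targets: "0 0 0.7 0 0 0 8;0 0 0 0 0 0 8"

```text
t: 9.65
eef_pos: [544.7, -227.8, 90.5]
eef_rot: [3.134, 0.218, -0.0]
contact_force: [-0.8, 1.7, 2.4]
finger_gap: 11.5
finger_force: 29.9
```

Emit:
arm_command:
  targets: "0 0 0.5 0 0 0 8;0 0 0 0 0 0 8"

```text
t: 9.85
eef_pos: [544.7, -227.9, 90.4]
eef_rot: [3.133, 0.218, 0.001]
contact_force: [-2.9, 1.8, 6.5]
finger_gap: 11.9
finger_force: 30.0
```

Seated: the floor reaction has risen at the expected height. Releasing now.

Emit:
arm_command:
  targets: "0 0 0 0 0 0 14;0 0 0 0 0 0 20;0 0 0 0 0 0 30;0 0 -10 0 0 0 30;0 0 -30 0 0 0 30;0 0 -40 0 0 0 30;0 0 -40 0 0 0 30;0 0 0 0 0 0 30"

```text
t: 10.65
eef_pos: [546.4, -228.7, 216.1]
eef_rot: [3.127, 0.217, 0.014]
contact_force: [-0.4, 0.2, -0.4]
finger_gap: 29.8
finger_force: 0.0
```

Run:
```python
from h import *
s=env.sense(); print(s['eef_pos'].round(1),np.degrees(psi(s)))
def d(t):
    e=np.array(t)-s['eef_pos'][:2]; a=psi(s); print(t,e@[np.cos(a),np.sin(a)],e@[np.sin(a),-np.cos(a)])
d((581.8,125.6))
p=env.grab_frame('top'); W=world(p); 
m=(abs(W[...,0]-545)<90)&(abs(W[...,1]+228)<90)&(W[...,2]>85); Q=W[m]
print(len(Q),np.median(Q,0) if len(Q) else '', Q[:,2].max() if len(Q) else '')
```

```text
[ 546.4 -228.7  216.1] 7.954497060533741
(581.8, 125.6) 84.1400339626702 -346.01043899925264
2267 [ 527.91388597 -207.20845276  504.84482802] 533.0248209762202
```

Emit:
arm_command:
  targets: "10 -43 0 0 0 0.4 30;10 -43 0 0 0 0 30;10 -43 0 0 0 0 30;10 -43 0 0 0 0 30;11 -43 0 0 0 0 30;11 -43 0 0 0 0 30;11 -44 0 0 0 0 30;11 -44 0 0 0 0 30"

```text
t: 11.5
eef_pos: [581.8, 128.1, 208.7]
eef_rot: [-3.135, -0.206, 0.003]
contact_force: [0.6, -0.1, 1.0]
finger_gap: 30.1
finger_force: 0.0
```

Emit:
arm_command:
  targets: "0 0 0 0 0 0 30;0 0 0 0 0 0 30"

```text
t: 11.7
eef_pos: [581.8, 127.0, 208.7]
eef_rot: [3.134, 0.209, -0.003]
contact_force: [0.6, 0.2, 0.3]
finger_gap: 29.9
finger_force: 0.0
```

```bash
cat > bars.py <<'E'
from h import *
import sys
p,W=look(sys.argv[1],[])
s=env.sense(); print(s['eef_rot'].round(4))
g=(W[...,2]>96)&(W[...,2]<125)&(W[...,0]>480)&(W[...,0]<680)&(W[...,1]>-330)&(W[...,1]<310)
n,lab,st,ce=cv2.connectedComponentsWithStats(g.astype(np.uint8))
for i in range(1,n):
    if st[i,4]>30:
        Q=W[lab==i]; r=cv2.minAreaRect(Q[:,:2].astype(np.float32)); e=np.array(r[0])-s['eef_pos'][:2]; a=psi(s)
        print(ce[i].round(),st[i,4],np.round(np.median(Q[:,2]),1),np.round(r[0],1),np.round(r[1],1),round(r[2],1),'tool',np.round([e@[np.cos(a),np.sin(a)],e@[np.sin(a),-np.cos(a)]],1))
E
python3 bars.py w7
```

```text
tcp [582.  126.  208.9] psi 7.56 gap 29.7
[ 3.1345e+00  2.0700e-01 -2.6000e-03]
[107. 190.] 748 107.0 [563.2 267.4] [39.2 12.3] 7.5 tool [   0.  -142.6]
[158. 190.] 665 107.3 [569.3 220.1] [39.4 12.1] 7.7 tool [ -0.2 -95. ]
[209. 190.] 600 107.4 [575.4 173. ] [39.6 12.3] 7.5 tool [ -0.3 -47.5]
[261. 190.] 555 107.5 [581.5 125.1] [40.1 11.3] 7.5 tool [-0.6  0.9]
```

Emit:
arm_command:
  targets: "-0.4 0.5 36 0 0 0 30;0 0 36 0 0 0 30;0 0 32 0 0 0 30;0 0 17 0 0 0 30;0 0 6 0 0 0 30;0 0 0 0 0 0 10;0 0 0 0 0 0 8;0 0 0 0 0 0 8"

```text
t: 12.55
eef_pos: [582.5, 125.5, 84.0]
eef_rot: [3.135, 0.206, 0.003]
contact_force: [-1.0, -0.5, 0.9]
finger_gap: 11.3
finger_force: 30.0
```

Emit:
arm_command:
  targets: "0 0 0 0 0 0 8;0 0 -5 0 0 0 8;0 0 -10 0 0 0 8;0 0 -40 0 0 0 8;0 0 -45 0 0 0 8;0 0 -48 0 0 0 8;0 0 0 0 0 0 8"

```text
t: 13.25
eef_pos: [583.8, 126.0, 238.4]
eef_rot: [3.134, 0.207, 0.021]
contact_force: [-0.4, 0.4, -0.5]
finger_gap: 11.7
finger_force: 30.0
```

```bash
python3 - <<'E'
from h import *
p,W=look('w8',[])
s=env.sense(); a=psi(s); e=np.array((552.55,-283.1))-s['eef_pos'][:2]; print(e@[np.cos(a),np.sin(a)],e@[np.sin(a),-np.cos(a)])
E
python3 held.py w8
```

```text
tcp [582.8 125.9 234.6] psi 7.55 gap 11.6
-83.71889227682104 401.5055998903832
bar 1536 [[-2.5, -9.9, 20.9], [10.6, 0.3, 27.1], [19.7, 10.6, 30.9]] yaw/pitch 0.22 -3.69
board 551 [[-42.7, -4.5, -7.3], [28.2, -0.4, -2.1], [44.0, 2.9, 1.6]] yaw/pitch 0.17 0.33
```

Emit:
arm_command:
  targets: "-9 44 0 0 0 -0.4 8;-9 44 0 0 0 0 8;-9 44 0 0 0 0 8;-9 44 0 0 0 0 8;-9 44 0 0 0 0 8;-9 44 0 0 0 0 8;-9 44 0 0 0 0 8;-9 44 0 0 0 0 8"

```text
t: 14.1
eef_pos: [558.1, -234.3, 229.6]
eef_rot: [-3.132, -0.217, 0.003]
contact_force: [-0.0, -0.1, -1.2]
finger_gap: 11.6
finger_force: 30.0
```

Emit:
arm_command:
  targets: "-9 48 0 0 0 0 8;0 0 25 0 0 0 8;0 0 25 0 0 0 8;0 0 25 0 0 0 8;0 0 8 0 0 0 8;0 0 0 0 0 0 8;0 0 0 0 0 0 8"

```text
t: 14.8
eef_pos: [557.0, -281.6, 148.7]
eef_rot: [3.133, 0.218, 0.001]
contact_force: [1.4, 0.8, -0.6]
finger_gap: 11.7
finger_force: 30.0
```

```bash
cat > hov.py <<'E'
from h import *
import sys
p,W=look(sys.argv[1],[])
cv2.imwrite('pics/%sc.png'%sys.argv[1],cv2.resize(cv2.cvtColor(p['color'],cv2.COLOR_RGB2BGR)[60:320,120:400],None,fx=2.3,fy=2.3))
s=env.sense(); a=psi(s); e=np.array([float(x) for x in sys.argv[2:4]])-s['eef_pos'][:2]; print('to go',e@[np.cos(a),np.sin(a)],e@[np.sin(a),-np.cos(a)])
E
python3 hov.py w9 552.55 -283.1;python3 held.py w9
```

```text
tcp [ 557.1 -281.7  149. ] psi 7.96 gap 11.4
to go -4.730650313051809 0.7199790928039926
bar 1426 [[-3.5, -9.7, 20.3], [9.4, 0.4, 23.2], [18.3, 10.5, 30.3]] yaw/pitch 0.52 0.77
board 518 [[-44.2, -3.4, -7.7], [27.4, -0.0, -6.4], [42.4, 3.9, 1.8]] yaw/pitch -0.06 -0.81
```

View pics/w9c.png

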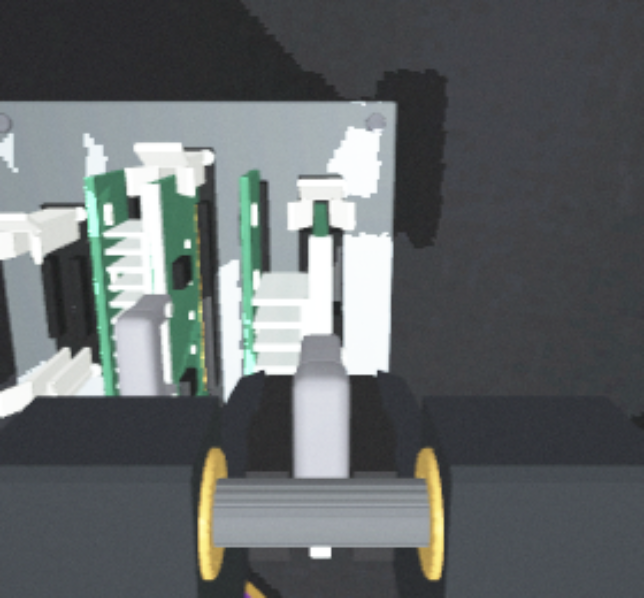

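The long card stands in its guides. The medium card is over its receptacle's mouth (crop about (322,210)), about 4.5 mm too far out lengthwise. I'll correct and lower.

Emit:
arm_command:
  targets: "-4.5 0.7 0 0 0 0 8;0 0 5 0 0 0 8;0 0 5 0 0 0 8;0 0 5 0 0 0 8;0 0 5 0 0 0 8;0 0 5 0 0 0 8;0 0 2 0 0 0 8;0 0 0 0 0 0 8"

```text
t: 15.65
eef_pos: [552.3, -282.8, 120.4]
eef_rot: [-3.134, -0.218, 0.001]
contact_force: [0.8, 0.3, -1.6]
finger_gap: 11.5
finger_force: 30.0
```

Emit:
arm_command:
  targets: "0 0 5 0 0 0 8;0 0 5 0 0 0 8;0 0 5 0 0 0 8;0 0 5 0 0 0 8;0 0 5 0 0 0 8;0 0 3 0 0 0 8;0 0 0 0 0 0 8;0 0 0 0 0 0 8"

```text
t: 16.45
eef_pos: [552.4, -282.9, 92.9]
eef_rot: [3.134, 0.218, 0.0]
contact_force: [-0.5, -0.9, -0.8]
finger_gap: 11.7
finger_force: 30.0
```

Emit:
arm_command:
  targets: "0 0 1 0 0 0 8;0 0 1 0 0 0 8;0 0 0 0 0 0 8"

```text
t: 16.75
eef_pos: [552.5, -283.3, 92.0]
eef_rot: [3.133, 0.218, 0.002]
contact_force: [-2.4, 0.0, 6.8]
finger_gap: 11.6
finger_force: 30.0
```

Emit:
arm_command:
  targets: "0 0 0 0 0 0 14;0 0 0 0 0 0 20;0 0 0 0 0 0 30;0 0 -10 0 0 0 30;0 0 -30 0 0 0 30;0 0 -40 0 0 0 30;0 0 -38 0 0 0 30;0 0 0 0 0 0 30"

```text
t: 17.55
eef_pos: [553.8, -283.8, 215.1]
eef_rot: [3.127, 0.217, 0.013]
contact_force: [0.2, -0.2, 0.1]
finger_gap: 29.7
finger_force: 0.0
```

```bash
python3 bars.py w10; python3 hov.py w10 575.4 173
```

```text
tcp [ 553.  -283.3  211.9] psi 7.95 gap 29.7
[3.1302 0.2175 0.0067]
[198. 193.] 658 115.3 [ 544.4 -228.3] [39.6 12.2] 7.7 tool [ -0.9 -55.6]
[257. 193.] 571 115.4 [ 551.7 -283. ] [39.2 11.2] 8.0 tool [-1.2 -0.5]
tcp [ 552.4 -282.9  209.7] psi 7.94 gap 29.8
to go 85.80988715471402 -448.3054337260648
```

Both handle tops read 115.3 mm, 8 mm above their height in the rack, so both cards are fully home.

Emit:
arm_command:
  targets: "8.5 -45 0 0 0 0.4 30;8.5 -45 0 0 0 0 30;8.5 -45 0 0 0 0 30;8.5 -45 0 0 0 0 30;8.5 -45 0 0 0 0 30;8.5 -45 0 0 0 0 30;8.5 -45 0 0 0 0 30;8.5 -45 0 0 0 0 30"

```text
t: 18.45
eef_pos: [571.4, 84.9, 207.4]
eef_rot: [-3.134, -0.206, 0.005]
contact_force: [0.6, -0.0, -0.2]
finger_gap: 30.1
finger_force: 0.0
```

Emit:
arm_command:
  targets: "8.5 -45 0 0 0 0 30;8.5 -43 0 0 0 0 30;0 0 0 0 0 0 30;0 0 0 0 0 0 30;0 0 0 0 0 0 30"

```text
t: 18.95
eef_pos: [577.3, 171.3, 208.0]
eef_rot: [3.135, 0.205, -0.003]
contact_force: [0.3, 1.0, -0.1]
finger_gap: 30.1
finger_force: 0.0
```

```bash
python3 bars.py w11
```

```text
tcp [577.4 171.1 208.3] psi 7.45 gap 29.7
[ 3.1347e+00  2.0410e-01 -1.8000e-03]
[154. 192.] 666 107.2 [563.1 267.3] [39.4 12.6] 7.1 tool [ -1.8 -97.3]
[206. 192.] 609 107.3 [569.5 220.4] [38.9 12.1] 7.4 tool [ -1.5 -49.9]
[257. 192.] 551 107.4 [575.5 173.1] [39.3 11.2] 7.5 tool [-1.6 -2.2]
```

Emit:
arm_command:
  targets: "-1.6 -2 36 0 0 0 30;0 0 36 0 0 0 30;0 0 32 0 0 0 30;0 0 17 0 0 0 30;0 0 5 0 0 0 30;0 0 0 0 0 0 10;0 0 0 0 0 0 8;0 0 0 0 0 0 8"

```text
t: 19.8
eef_pos: [576.2, 174.0, 84.1]
eef_rot: [-3.135, -0.206, -0.004]
contact_force: [1.2, 0.0, 1.8]
finger_gap: 11.5
finger_force: 30.0
```

Emit:
arm_command:
  targets: "0 0 0 0 0 0 8;0 0 -5 0 0 0 8;0 0 -10 0 0 0 8;0 0 -40 0 0 0 8;0 0 -45 0 0 0 8;0 0 -45 0 0 0 8;0 0 0 0 0 0 8;0 0 0 0 0 0 8"

```text
t: 20.6
eef_pos: [575.5, 174.3, 228.7]
eef_rot: [-3.135, -0.207, -0.003]
contact_force: [0.5, 0.3, -1.2]
finger_gap: 11.4
finger_force: 30.0
```

```bash
python3 hov.py w12 537.15 -172.2; python3 held.py w12
```

```text
tcp [575.1 174.2 227.2] psi 7.55 gap 11.3
to go -83.07641304637391 338.39704752384273
bar 1479 [[-2.9, -9.7, 20.9], [9.9, 0.0, 24.8], [19.1, 10.5, 30.2]] yaw/pitch -0.36 -0.92
board 291 [[18.3, -3.9, -7.5], [23.6, 0.0, -4.6], [31.2, 4.0, 2.5]] yaw/pitch 1.14 -17.33
```

Emit:
arm_command:
  targets: "-10.4 42 0 0 0 -0.4 8;-10.4 42 0 0 0 0 8;-10.4 42 0 0 0 0 8;-10.4 42 0 0 0 0 8;-10.4 42 0 0 0 0 8;-10.4 42 0 0 0 0 8;-10.4 42 0 0 0 0 8;-10.4 42 0 0 0 0 8"

```text
t: 21.45
eef_pos: [538.3, -171.4, 226.0]
eef_rot: [-3.132, -0.217, 0.005]
contact_force: [1.5, -1.1, -1.8]
finger_gap: 11.4
finger_force: 30.0
```

Emit:
arm_command:
  targets: "0 0 0 0 0 0 8;0 0 25 0 0 0 8;0 0 25 0 0 0 8;0 0 25 0 0 0 8;0 0 4 0 0 0 8;0 0 0 0 0 0 8;0 0 0 0 0 0 8"

```text
t: 22.15
eef_pos: [539.8, -169.9, 149.6]
eef_rot: [3.133, 0.218, 0.001]
contact_force: [0.5, -0.3, -0.8]
finger_gap: 11.8
finger_force: 30.0
```

```bash
python3 hov.py w13 537.15 -172.2; python3 held.py w13
```

```text
tcp [ 539.8 -170.   149.9] psi 7.96 gap 11.6
to go -2.9575932474244317 1.7908419497496768
bar 1432 [[-3.4, -9.7, 20.2], [9.3, 0.4, 23.2], [18.2, 10.5, 30.4]] yaw/pitch -0.49 0.57
board 302 [[17.4, -4.0, -7.8], [22.2, 0.5, -6.1], [30.6, 4.3, 2.1]] yaw/pitch -0.13 -22.24
```

View pics/w13c.png

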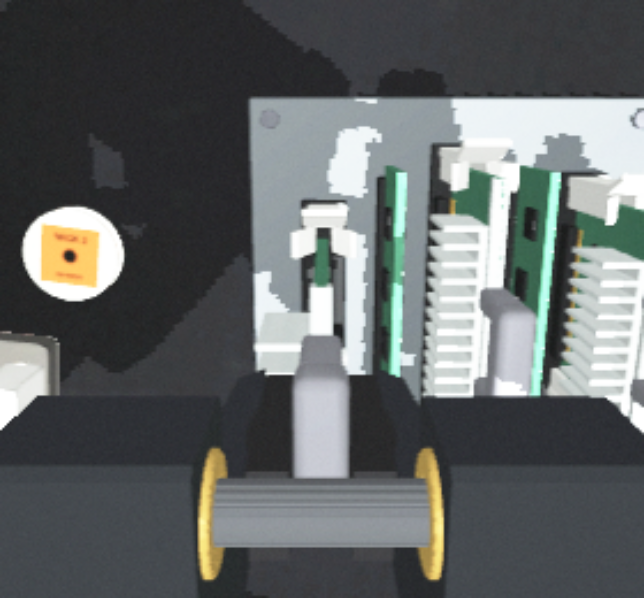

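The short card is over its guides (crop about (322,240)), and the other two are seated to its right. I'll correct by -2.8 in x and +1.7 in y, then lower.

Emit:
arm_command:
  targets: "-2.8 1.7 0 0 0 0 8;0 0 5 0 0 0 8;0 0 5 0 0 0 8;0 0 5 0 0 0 8;0 0 5 0 0 0 8;0 0 5 0 0 0 8;0 0 3 0 0 0 8;0 0 0 0 0 0 8"

```text
t: 23.0
eef_pos: [536.6, -172.0, 120.3]
eef_rot: [-3.134, -0.218, 0.001]
contact_force: [-1.4, -0.3, -1.6]
finger_gap: 11.2
finger_force: 30.0
```

Emit:
arm_command:
  targets: "0 0 5 0 0 0 8;0 0 5 0 0 0 8;0 0 5 0 0 0 8;0 0 5 0 0 0 8;0 0 5 0 0 0 8;0 0 2 0 0 0 8;0 0 0 0 0 0 8;0 0 0 0 0 0 8"

```text
t: 23.8
eef_pos: [536.9, -172.2, 93.9]
eef_rot: [3.134, 0.218, 0.0]
contact_force: [-0.6, 0.1, -1.8]
finger_gap: 11.5
finger_force: 30.0
```

Emit:
arm_command:
  targets: "0 0 1 0 0 0 8;0 0 1 0 0 0 8;0 0 0 0 0 0 8"

```text
t: 24.1
eef_pos: [536.9, -172.2, 92.1]
eef_rot: [3.134, 0.218, 0.001]
contact_force: [-0.8, -0.5, 1.6]
finger_gap: 11.5
finger_force: 30.0
```

Emit:
arm_command:
  targets: "0 0 0.7 0 0 0 8;0 0 0 0 0 0 8"

```text
t: 24.3
eef_pos: [537.1, -172.4, 92.1]
eef_rot: [3.133, 0.218, 0.002]
contact_force: [-1.8, 0.6, 7.1]
finger_gap: 11.6
finger_force: 30.0
```

Emit:
arm_command:
  targets: "0 0 0.5 0 0 0 8;0 0 0 0 0 0 8"

```text
t: 24.5
eef_pos: [537.2, -172.5, 92.0]
eef_rot: [3.132, 0.218, 0.003]
contact_force: [-3.3, -0.6, 9.9]
finger_gap: 11.7
finger_force: 30.0
```

Seated. I'll release, back off and check.

Emit:
arm_command:
  targets: "0 0 0 0 0 0 14;0 0 0 0 0 0 20;0 0 0 0 0 0 30;0 0 -10 0 0 0 30;0 0 -30 0 0 0 30;0 0 -40 0 0 0 30;0 0 -40 0 0 0 30;0 0 -20 0 0 0 30"

```text
t: 25.3
eef_pos: [537.4, -172.4, 234.9]
eef_rot: [3.131, 0.218, 0.007]
contact_force: [-0.0, 0.6, -0.4]
finger_gap: 30.3
finger_force: 0.0
```

Emit:
arm_command:
  targets: "-30 20 -10 0 0 0 30;-30 20 0 0 0 0 30;0 0 0 0 0 0 30;0 0 0 0 0 0 30;0 0 0 0 0 0 30"

```text
t: 25.8
eef_pos: [483.4, -219.5, 240.7]
eef_rot: [-3.134, -0.218, -0.0]
contact_force: [0.4, -0.0, -0.3]
finger_gap: 29.9
finger_force: 0.0
```

```bash
python3 bars.py w14
```

```text
tcp [ 483.5 -219.4  240.6] psi 8.0 gap 29.9
[-3.1338e+00 -2.1910e-01 -2.0000e-04]
[277. 124.] 537 115.4 [ 544.2 -228.3] [38.8 11.6] 8.6 tool [58.9 17.2]
[219. 125.] 570 115.4 [ 535.7 -172.9] [39.  12.2] 7.8 tool [ 58.2 -38.8]
[334. 125.] 625 115.3 [ 551.1 -282.8] [39.4 12.5] 8.1 tool [58.1 72.2]
```

View pics/w14.png

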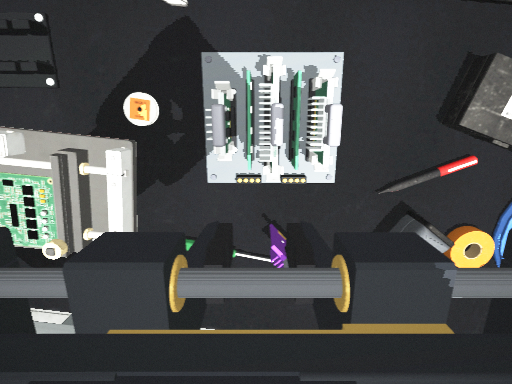

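All three cards stand in their receptacles, with handles at cols 219, 277 and 334 and all tops at 115.4 mm. The plain cards were unmoved at the last look.

```bash
python3 -c "
from station import env; print(env.sign_off())"
```

```text
the job is handed in; nothing more can be done
None
```

The three power cards are seated fully home in the receptacles of their own lengths, the two plain cards are still in the stand, and the job was handed in at about 26 s of the 96 s allowed.

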